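# Stack the filter cassettes and hold the spring gauge on the red dot

## Robot

A 6-joint arm with a two-finger parallel gripper is mounted at the origin on the work surface. World frame = base frame: x ahead of the robot, y to its left, z up, the work surface at z = 0. Lengths are in m, angles in rad, forces in N, time in s.
With the tool pointing down it reaches from about 0.35 to 0.85 m from the base axis. Payload 8.1 kg.
Tool frame: the origin (TCP) lies at the very end of the fingers, on their centre line; the grasp point (between the pads) lies 19 mm behind it; z points along the fingers, y is the line along which they close (so a half turn about z gives the same grasp; the last joint's range is limited). The gripper opens to 93 mm and grips with 3 to 60 N. Pads are 15 mm wide; open, the fingers measure 128 mm over their backs; the gripper's body (75 mm by 188 mm) begins 65 mm behind the grasp point.
Start: joints at [1.231, 0.13, 1.488, -0, 1.523, -0.085], TCP at [0.151, 0.581, 0.219] pointing down, gripper open.
Joint ranges: [-2.96, 2.96], [-0.89, 2.26], [0.02, 2.5], [-1.34, 4.48], [0, 2.73], [-2.66, 2.66]. Speed limits (rad/s): [2.39, 2.39, 2.79, 3.14, 3.14, 3.14].

## Interface

Orientations are given as a rotation vector (axis times angle).
In Python, from plant import robot, imaging gives the robot as it stands.
- The arm moves only by the tool jog_arm, never from a script. Its argument "rows" is a list of rows, each a list of 2 entries, a list of its own where there are three numbers: the shift along the tool's x, y, z each as a share of 0.2 m, from -1 to 1, then the turn, a rotation vector about the tool's x, y, z each as a share of pi/2 rad, from -1 to 1. A call has 1 to 5 rows; each row is the pose to reach, as a shift and turn from the pose commanded when the call began, along the tool's axes at that moment; what a row does not reach only later rows make up. A row lasts 1/10 s, in which the tool goes at most 50 mm and 8.59 degrees, less where a joint would pass 70% of its speed; a pose out of reach is approached as far as the arm can. A call with a number of a shift or a turn outside -1 to 1 is refused whole. A call with a gripper value outside its range is refused whole. "hand" is the closure, from -1 (fully open) to 1 (shut), set as the call begins (left out, the last holds). The fingers move at their own pace and stop on an object; "squeeze" is the grip in N (left out, the last holds). Time passes only in rows, so rows that repeat a pose let the fingers close. It gives the time, the measured TCP pose, the force, the opening and the grip force at its end, in the units of the state.
- robot.read_state(): the state, without advancing time (a new reading comes with each control period).
- imaging.read_camera(name): name is "scene" or "top" or "wrist"; returns a dict with "frame" (420x560x3 uint8, red, green, blue), "vertical_fov" (degrees; the focal length in pixels is half the picture's height over the tangent of half this angle, whatever the lens; pixels are square), "cx", "cy" (the principal point, pixels), "k1" (the pictures are not rectified: a ray, as slopes to the right and down, at radius r is drawn at 1 + k1 r^2 times it, then the intrinsics apply), "R" (3x3) and "t" (3): a world point X has camera coordinates R X + t. Camera axes: x right, y down, z forward; pixel columns grow to the right and rows downward; lengths in m; the calibration is good to about 2 mm. A picture is of the moment at which its call begins. There is no depth.
- robot.close_job(): hands the job in; it is judged then, once.
The state is a dict: "t": time; "q": joint angles; "dq": joint speeds; "joint_torque": joint torques, N m; "tool_pos": TCP position; "orientation": TCP orientation; "force": force on the tool from outside, world axes, zero at the start; "wrist_torque": the same for the moment, N m; "opening": finger opening in m; "gripper_force": force on a finger pad.
Only numpy, scipy, OpenCV 4.12 (cv2) and the standard library are available. Lean on these libraries where they do the work, as an engineer would, in place of code of your own. Each camera call takes 0.05 s, during which the arm holds its last target. There are 200 camera calls.

## Task

Lay the blue filter cassette squarely on the grey metal base plate, inside its black outline, then the white cassette squarely on top of the blue one with its red dot up. Then take the orange spring gauge out of its grey stand and hold it upright with its stylus tip on the red dot, pressed lightly so that the stylus is about half way in, never pushing hard. Finish like that, still gripping the gauge and pressing; leave the bottles, the steel can and the mouse where they stand.

Things in the scene. Friction and masses are not known exactly. Their poses are not given: they have to be found in the camera images.
- plate: fixed grey metal base plate, 150 x 88 x 20 mm (x, y, z), lying on the bench with a thin printed black outline of a cassette (117 x 63 mm) centred on its top. Origin: centre of its underside; its top is 20 mm higher; x along its length, z up
- blue: loose blue filter cassette, a flat rigid box 112 x 58 x 20 mm with a grey band round its sides and small black ports on top, about 0.2 kg. Origin: centre of its underside; x along its length (either way round will do), z up. Can be gripped across its 58 mm width from above
- white: loose white filter cassette of the same make and size, 112 x 58 x 20 mm, about 0.2 kg, with a red dot on top. Origin: centre of its underside; x along its length (either way round will do), z up; the dot lies 22 mm from its centre along +x. Lies dot up from the start
- dot (a point): centre of the red dot, 16 mm in diameter, printed on the top face of the white cassette (20 mm above its underside). The stylus tip must end on this dot
- stand: fixed grey stand, a block 70 x 70 x 60 mm with an upright through hole of 19 mm in its middle that holds the gauge upright; lift the gauge 60 mm or more to clear it. Origin: centre of its underside
- gauge: loose orange hand gauge, 0.13 kg, upright in the stand; z up along it, origin: centre of its nose's lower end. Steel nose 16 mm diameter, z 0 to 40 mm; orange grip body 26 x 26 mm square, z 40 to 110, sides facing its x and y (display on +x), flat black cap to z 114. In the stand its shoulder rests on the stand's top: origin 20 mm above the bench; nose and stylus hang free in the hole.
- stylus (a joint): how far the gauge's spring stylus is pushed in, m: 0 free, 0.012 fully in (hard stop). The spring pushes back with 0.8 N at the start of travel plus 0.4 N per mm. The stylus is a 6 mm round steel rod with a ball end, standing 14 mm out of the nose along the gauge's -z when free; half way in is 0.006
- tip (a point): the very end of the stylus's ball tip (on the gauge's axis, 14 mm below the gauge's origin when free; moves in with the stylus)
- bottle_blue: bystander: glass bottle with blue cap, 72 mm diameter, 170 mm tall. Origin: centre of its underside
- bottle_white: bystander: clear bottle with white cap, 60 mm diameter, 140 mm tall. Origin: centre of its underside
- can: bystander: steel can with a side handle, 84 mm diameter, 100 mm tall. Origin: centre of its underside
- mouse: bystander: black computer mouse, 100 x 60 x 22 mm. Origin: centre of its underside
Not all that is in view belongs to the job. There is more than one size of the gauge; the one meant has the size given above.

How it is judged:
On the way, in this order (a step that is already met when the one before it is completed fails the run):
1. the blue cassette lies squarely on the base plate, let go (horizontal distance between blue and plate below 0.008 m and angle between the x axis of blue and the x axis of plate, either way round below 0.12 rad and z of blue in the frame of plate between 0.017 and 0.023 m and angle between blue's own z axis and vertical below 0.06 rad and contact force between the fingers and blue below 0.1 N), for 0.2 s.
2. the white cassette lies squarely on the blue one, let go, the gauge still in its stand (horizontal distance between white and blue below 0.008 m and angle between the x axis of white and the x axis of blue, either way round below 0.12 rad and z of white in the frame of blue between 0.017 and 0.023 m and angle between each of white, blue's own z axis and vertical below 0.06 rad and horizontal distance between blue and plate below 0.008 m and angle between the x axis of blue and the x axis of plate, either way round below 0.12 rad and z of blue in the frame of plate between 0.017 and 0.023 m and contact force between the fingers and white below 0.1 N and horizontal distance between gauge and stand below 0.01 m and z of gauge in the frame of stand below 0.03 m), for 0.2 s.
At the end, for the whole second after the job is handed in: Blue on plate and white on blue, each within 8 mm and 0.12 rad of square, flat, untouched by the robot; the gauge out of its stand, gripped, still, within 0.12 rad of upright, its tip within 8 mm of the dot centre, stylus 3 to 9 mm in, pressing with 0.8 to 7 N (horizontal distance between blue and plate below 0.008 m and angle between the x axis of blue and the x axis of plate, either way round below 0.12 rad and z of blue in the frame of plate between 0.017 and 0.023 m and angle between each of blue, white's own z axis and vertical below 0.06 rad and horizontal distance between white and blue below 0.008 m and angle between the x axis of white and the x axis of blue, either way round below 0.12 rad and z of white in the frame of blue between 0.017 and 0.023 m and horizontal distance between tip and dot below 0.008 m and distance between tip and dot below 0.0095 m and angle between gauge's own z axis and vertical below 0.12 rad and height (world z) of gauge above 0.05 m and z of gauge in the frame of white above 0.02 m and value of joint stylus between 0.003 and 0.009 m and contact force between gauge and white between 0.8 and 7 N and contact force between the fingers and gauge above 2 N and contact force between gauge and stand below 0.05 N and linear speed of gauge below 0.02 m/s and contact force between the arm and white below 0.1 N and contact force between the arm and blue below 0.1 N); the arm keeps its last pose, push and grip.
It fails at once if bystander bottle_blue pushed more than 30 mm or tipped over (distance of bottle_blue from where it was at the start of the episode above 0.03 m or angle between bottle_blue's own z axis and vertical above 0.5 rad).
It fails at once if bystander bottle_white pushed more than 30 mm or tipped over (distance of bottle_white from where it was at the start of the episode above 0.03 m or angle between bottle_white's own z axis and vertical above 0.5 rad).
It fails at once if bystander can pushed more than 30 mm or tipped over (distance of can from where it was at the start of the episode above 0.03 m or angle between can's own z axis and vertical above 0.5 rad).
It fails at once if bystander mouse pushed more than 30 mm or tipped over (distance of mouse from where it was at the start of the episode above 0.03 m or angle between mouse's own z axis and vertical above 0.5 rad).
It fails at once if the gauge pushed hard (over 15 N) on the white cassette (contact force between gauge and white above 15 N).
It also fails if it takes over 72 s, if anything falls off the work surface, if the arm or the gripper's body presses on something with over 40 N, if the wrist force passes 120 N, or if a joint passes its speed limit or range.

## Working session

There is one attempt and no reset: what is moved stays moved. The work goes in short steps, Python scripts to look and compute and a tool call to move; the robot and the scene stay as the last step left them, time stands still between calls to the robot, and variables do not carry over. Pictures are saved under pics/ and viewed, at most 10 in all, crops included, and the job is handed in when it is done.

Besides the shell and the picture viewer there is one more tool, called after "Call:" by a JSON object that holds its "name" and its "arguments". jog_arm: Moves the arm, as the interface text tells. Its arguments: {"type":"object","properties":{"rows":{"type":"array"},"hand":{"type":"number"},"squeeze":{"type":"number"}},"required":["rows"]}

```bash
ls; mkdir -p pics; python3 - <<'E'
from plant import robot, imaging
import cv2,numpy as np
s=robot.read_state();print({k:np.round(v,3).tolist() for k,v in s.items()})
for n in("scene","top"):
    c=imaging.read_camera(n);cv2.imwrite(f"pics/{n}0.png",c["frame"][:,:,::-1])
    np.savez(f"pics/{n}0.npz",**c)
    print(n,c["vertical_fov"],c["cx"],c["cy"],c["k1"],np.round(-np.array(c["R"]).T@c["t"],3))
E
```

```text
pics
{'t': 0.0, 'q': [1.231, 0.131, 1.489, 0.0, 1.523, -0.085], 'dq': [-0.001, 0.0, 0.001, 0.001, 0.001, 0.001], 'joint_torque': [-0.001, -55.984, -49.175, 0.077, 0.035, -0.0], 'tool_pos': [0.151, 0.58, 0.218], 'orientation': [-0.399, -3.116, 0.003], 'force': [0.123, 0.284, -0.071], 'wrist_torque': [0.038, 0.012, -0.026], 'gripper_force': 0.0, 'opening': 0.093}
scene 56.69264584368356 279.00808298568603 216.70431909768766 -0.023794159472918644 [1.055 0.598 0.778]
top 48.621923968073176 279.9914470487435 206.22061905589746 -0.09666506673353248 [0.382 0.01  1.459]
```

View pics/top0.png

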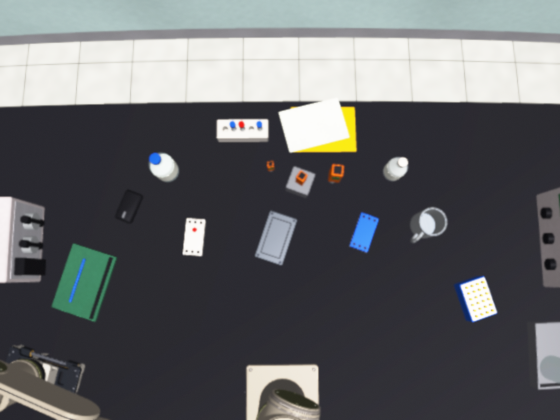

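View pics/scene0.png

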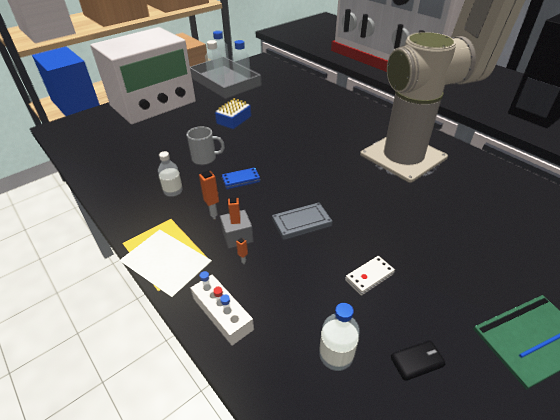

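The top view shows up = +x and left = +y. In it:
- White cassette at (194,237), its dot at about (194,230).
- Blue cassette at (364,232).
- Plate at (275,238).

Gauge candidates are the one in the stand at (301,178), a bigger one at (337,172) and a smaller one at (270,166). The blue things at (478,299) and (75,280) are the tip rack and the pen. The white box at (242,130) and the paper at (315,125) are not the cassette. By the description I choose (301,178), (364,232) and (194,237), and I'll check these in a crop.

```bash
cat > h.py <<'E'
import numpy as np,cv2
def cam(c):
    f=c["frame"].shape[0]/2/np.tan(np.radians(float(c["vertical_fov"]))/2)
    return f,float(c["cx"]),float(c["cy"]),float(c["k1"]),np.array(c["R"]),np.array(c["t"])
def rays(c,uv):
    f,cx,cy,k,R,t=cam(c); uv=np.atleast_2d(uv).astype(float)
    K=np.array([[f,0,cx],[0,f,cy],[0,0,1]])
    n=cv2.undistortPoints(uv[:,None],K,np.array([k,0,0,0,0.]))[:,0]
    return -R.T@t, np.c_[n,np.ones(len(n))]@R
def plane(c,uv,z):
    o,d=rays(c,uv); return o+d*((z-o[2])/d[:,2])[:,None]
def proj(c,X):
    f,cx,cy,k,R,t=cam(c); p=np.atleast_2d(X)@R.T+t; s=p[:,:2]/p[:,2:]
    s=s*(1+k*(s**2).sum(1,keepdims=True)); return s*f+[cx,cy]
def rect(c,mask,z):
    "largest blob of mask, its contour on plane z -> centre, long, short (m), angle of the long side (rad)"
    cs,_=cv2.findContours(mask.astype(np.uint8),cv2.RETR_EXTERNAL,cv2.CHAIN_APPROX_NONE)
    k=max(cs,key=cv2.contourArea)[:,0]; P=plane(c,k,z)[:,:2]
    (x,y),(w,h),a=cv2.minAreaRect((P*1000).astype(np.float32))
    if h>w: w,h,a=h,w,a+90
    a=(a+90)%180-90
    return np.round([x/1000,y/1000,w/1000,h/1000,np.radians(a)],4)
def box(shape,u0,v0,u1,v1):
    m=np.zeros(shape[:2],bool); m[v0:v1,u0:u1]=1; return m
E
python3 - <<'E'
from h import *
c=dict(np.load("pics/top0.npz"));f=c["frame"];h=cv2.cvtColor(f,cv2.COLOR_RGB2HSV);H,S,V=[h[:,:,i] for i in range(3)]
bx=lambda *a:box(f.shape,*a)
print("blue",rect(c,bx(340,205,388,260)&(H>95)&(H<125)&(S>120)&(V>100),.02))
w=bx(175,210,215,265)
print("white",rect(c,w&(V>120),.02)); print("dot",rect(c,w&((H<8)|(H>172))&(S>120)&(V>100),.02))
print("plate",rect(c,bx(245,205,305,270)&(V>70),.02))
print("stand",rect(c,bx(283,160,318,198)&(V>60),.06))
o=bx(292,165,312,190)&((H<12))&(S>150)
ys,xs=np.nonzero(o);print("org",xs.mean(),ys.mean(),rect(c,o,.134))
print("can",rect(c,bx(408,205,450,245)&(V>60),.1),"bb",plane(c,[[157,159]],.17),"bw",plane(c,[[402,162]],.14),"mouse",plane(c,[[129,207]],.02))
A=cv2.resize(f[150:275,245:385],None,fx=4.2,fy=4.2,interpolation=cv2.INTER_CUBIC)
cv2.imwrite("pics/crop1.png",A[:,:,::-1])
E
```

```text
blue [ 0.5104 -0.26    0.1177  0.0636 -0.3675]
white [ 0.4993  0.2699  0.1167  0.0633 -0.0862]
dot [0.5231 0.2692 0.0064 0.0063 1.5652]
plate [ 0.4953  0.0153  0.1552  0.0937 -0.3318]
stand [ 0.6646 -0.0607  0.0849  0.0792 -0.3711]
org 300.63461538461536 177.71153846153845 [ 0.6603 -0.0595  0.0316  0.0263 -0.6446]
can [ 0.5277 -0.4345  0.1303  0.0925 -1.3072] bb [[0.70998776 0.35291321 0.17      ]] bw [[ 0.70382971 -0.35741264  0.14      ]] mouse [[0.59376745 0.47720132 0.02      ]]
```

View pics/crop1.png

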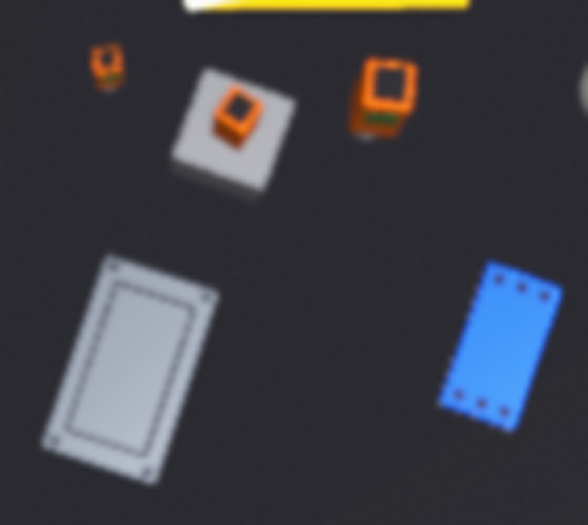

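The crop confirms it: the gauge in the stand at (238,115) has a roughly 25 mm cap, between the smaller one at (107,65) and the larger one at (388,90). The plate and blue cassette are clear. The reported sizes fit once about 5 mm of edge blur is allowed for. Next I'll go over the white cassette, then the plate, for wrist views.

```bash
cat > go.py <<'E'
# go.py x y z yaw : numbers for a jog from the present pose to TCP xyz, tool y axis at world angle yaw (mod pi), tool straight down
import sys,numpy as np
from scipy.spatial.transform import Rotation as Ro
from plant import robot
s=robot.read_state(); R=Ro.from_rotvec(s["orientation"]); p=np.array(s["tool_pos"])
x,y,z,a=map(float,sys.argv[1:5]); yc=R.as_matrix()[:,1]; ac=np.arctan2(yc[1],yc[0])
a=ac+(a-ac+np.pi/2)%np.pi-np.pi/2
Y=np.array([np.cos(a),np.sin(a),0]);Z=np.array([0,0,-1]);T=Ro.from_matrix(np.c_[np.cross(Y,Z),Y,Z])
print("shift",np.round(R.inv().apply(np.array([x,y,z])-p)/.2,4).tolist(),"turn",np.round((R.inv()*T).as_rotvec()/(np.pi/2),4).tolist(),
 "at",np.round(p,4),"yaw",round(ac,4),"q6",round(s["q"][5],2),"F",np.round(s["force"],2),"t",round(s["t"],2))
E
python3 go.py 0.5 0.27 0.22 1.485
```

```text
shift [-2.0793, -1.0608, -0.01] turn [-0.001, -0.0002, -0.1076] at [0.151  0.5801 0.2177] yaw 1.316 q6 -0.09 F [-0.3  -0.07 -0.  ] t 0.1
```

Call:
{"name": "jog_arm", "arguments": {"rows": [[[-1, -0.5, 0], [0, 0, 0]], [[-1, -0.5, 0], [0, 0, 0]], [[-1, -0.5, 0], [0, 0, 0]], [[-1, -0.5, 0], [0, 0, 0]], [[-1, -0.5, 0], [0, 0, 0]]], "hand": -1, "squeeze": 20}}

```text
t: 0.6
tool_pos: [0.3219, 0.4306, 0.2182]
orientation: [0.403, 3.115, -0.002]
force: [0.1, 0.1, 0.7]
opening: 0.0929
gripper_force: 0.0
```

Call:
{"name": "jog_arm", "arguments": {"rows": [[[-1, -0.5, 0], [0, 0, -0.1]], [[-1, -0.5, 0], [0, 0, -0.1]], [[-1, -0.5, 0], [0, 0, -0.1]], [[-1, -0.5, 0], [0, 0, -0.1]], [[-1, -0.5, 0], [0, 0, -0.1]]]}}

```text
t: 1.1
tool_pos: [0.4899, 0.2833, 0.2181]
orientation: [-0.157, -3.138, 0.002]
force: [-0.4, 0.9, 0.9]
opening: 0.0929
gripper_force: 0.0
```

```bash
python3 go.py 0.5 0.04 0.25 1.239; python3 - <<'E'
from h import *
from plant import imaging
c=imaging.read_camera("wrist");np.savez("pics/w1.npz",**c);cv2.imwrite("pics/w1.png",c["frame"][:,:,::-1]);print(-c["R"].T@c["t"],c["R"][2],proj(c,[[.5,.27,.02]]))
E
```

```text
shift [-0.1715, -1.2057, -0.1581] turn [-0.0006, 0.0001, 0.1476] at [0.4899 0.2833 0.2181] yaw 1.4708 q6 -1.04 F [-0.43  0.94  0.86] t 1.1
[0.40779631 0.29173982 0.38423395] [ 0.29210438 -0.03010266 -0.95591258] [[273.17827912 191.55998382]]
```

View pics/w1.png

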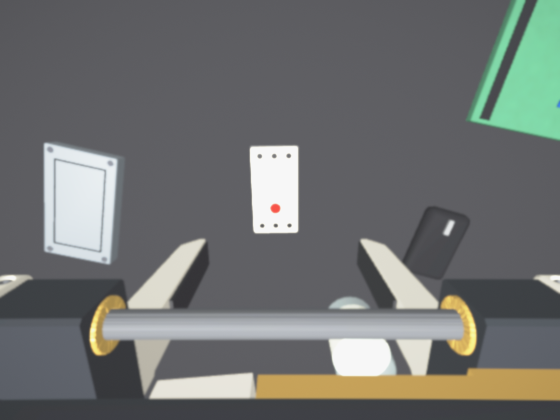

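The wrist view shows the white cassette at (274,190), its red dot at (275,208) towards +x, the plate at (83,203) and the mouse at (437,242). I'll measure these, then move to the plate.

Call:
{"name": "jog_arm", "arguments": {"rows": [[[-0.15, -1, -0.15], [0, 0, 0.14]], [[-0.15, -1, -0.15], [0, 0, 0.14]], [[-0.15, -1, -0.15], [0, 0, 0.14]], [[-0.15, -1, -0.15], [0, 0, 0.14]], [[-0.15, -1, -0.15], [0, 0, 0.14]]]}}

```text
t: 1.65
tool_pos: [0.4986, 0.0797, 0.2495]
orientation: [0.504, 3.099, -0.002]
force: [1.1, -0.0, -0.8]
opening: 0.0931
gripper_force: 0.0
```

```bash
cat > meas.py <<'E'
from h import *
def hsv(c):
    h=cv2.cvtColor(c["frame"],cv2.COLOR_RGB2HSV);return [h[:,:,i] for i in range(3)]
def win(c,x,y,z,r):
    u,v=proj(c,[[x,y,z]])[0].astype(int); return box(c["frame"].shape,max(u-r,0),max(v-r,0),max(u+r,0),max(v+r,0))
def blue(c,x,y,z=.02,r=75): H,S,V=hsv(c); return rect(c,win(c,x,y,z,r)&(H>95)&(H<125)&(S>110)&(V>80),z)
def white(c,x,y,z=.02,r=75):
    H,S,V=hsv(c); return rect(c,win(c,x,y,z,r)&(V>190)&((S<40)|(S>150)),z)
def dot(c,x,y,z=.02,r=40): H,S,V=hsv(c); return rect(c,win(c,x,y,z,r)&((H<8)|(H>172))&(S>120)&(V>100),z)
def plate(c,x,y,z=.02,r=85):
    "dark outline seen as the bright inner field (about 115 x 61)"
    H,S,V=hsv(c); w=win(c,x,y,z,r); g=c["frame"].mean(2).astype(np.uint8)
    dk=cv2.adaptiveThreshold(g,255,cv2.ADAPTIVE_THRESH_MEAN_C,cv2.THRESH_BINARY,15,12)>0
    n,l,st,ce=cv2.connectedComponentsWithStats((dk&(g>110)).astype(np.uint8),connectivity=4)
    u,v=proj(c,[[x,y,z]])[0].astype(int); return rect(c,l==l[v,u],z)
E
python3 - <<'E'
from meas import *
from plant import imaging
c=dict(np.load("pics/w1.npz"));print("white",white(c,.5,.27),"dot",dot(c,.52,.27))
try: print("plate",plate(c,.495,.015))
except Exception as e: print(e)
c=imaging.read_camera("wrist");np.savez("pics/w2.npz",**c);cv2.imwrite("pics/w2.png",c["frame"][:,:,::-1])
print("plate",plate(c,.495,.015),"blue",blue(c,.51,-.26))
E
python3 go.py .51 -.2 .25 1.2
```

```text
white [ 0.4993  0.2712  0.1142  0.0588 -0.0856] dot [ 0.5223  0.2699  0.011   0.0105 -0.1036]
plate [ 0.4956  0.0163  0.1118  0.0573 -0.3287]
plate [ 0.4961  0.0162  0.1103  0.0579 -0.3243] blue [ 0.5021 -0.254   0.1032  0.0638 -0.3665]
shift [-0.4999, -1.3167, -0.0036] turn [-0.0001, 0.0006, 0.031] at [0.4985 0.0815 0.2491] yaw 1.2486 q6 -1.19 F [ 0.35 -0.09  0.47] t 1.7
```

View pics/w2.png

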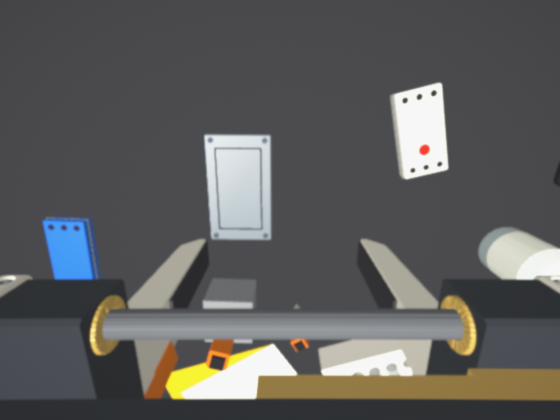

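This view shows the plate outline at (239,187), the blue cassette half hidden at (70,250), the white one at (420,131) and the gauge cap at (218,362). The plate measures the same in both views: (0.496, 0.016), yaw -0.327. Next is the blue cassette.

Call:
{"name": "jog_arm", "arguments": {"rows": [[[-0.4, -1, 0], [0, 0, 0.03]], [[-0.4, -1, 0], [0, 0, 0.03]], [[-0.4, -1, 0], [0, 0, 0.03]], [[-0.4, -1, 0], [0, 0, 0.03]], [[-0.4, -1, 0], [0, 0, 0.03]]]}}

```text
t: 2.2
tool_pos: [0.5117, -0.1332, 0.2478]
orientation: [-0.573, -3.088, 0.001]
force: [-0.1, -0.0, -0.8]
opening: 0.093
gripper_force: 0.0
```

```bash
python3 - <<'E'
from meas import *
from plant import imaging
c=imaging.read_camera("wrist");np.savez("pics/w3.npz",**c);cv2.imwrite("pics/w3.png",c["frame"][:,:,::-1])
print("plate",plate(c,.495,.015),"blue",blue(c,.51,-.26),proj(c,[[.51,-.26,.02]]))
E
python3 go.py .51 -.26 .1 1.204
```

```text
plate [ 0.4955  0.0162  0.1115  0.0574 -0.3327] blue [ 0.5114 -0.2593  0.1127  0.0606 -0.3676] [[198.52605776 208.78813511]]
shift [-0.2198, -0.5929, 0.7392] turn [-0.0006, -0.0006, -0.0004] at [ 0.5117 -0.1335  0.2478] yaw 1.2034 q6 -1.55 F [-1.62 -0.69 -0.36] t 2.25
```

Call:
{"name": "jog_arm", "arguments": {"rows": [[[-0.22, -0.59, 0.4], [0, 0, 0]], [[-0.22, -0.59, 0.74], [0, 0, 0]], [[-0.22, -0.59, 0.74], [0, 0, 0]], [[-0.22, -0.59, 0.74], [0, 0, 0]], [[-0.22, -0.59, 0.74], [0, 0, 0]]]}}

```text
t: 2.75
tool_pos: [0.507, -0.2545, 0.093]
orientation: [-0.569, -3.079, -0.006]
force: [-0.1, 0.2, -0.5]
opening: 0.0931
gripper_force: 0.0
```

```bash
python3 - <<'E'
from meas import *
from plant import imaging
c=imaging.read_camera("wrist")
print("blue",blue(c,.51,-.26,r=120),proj(c,[[.51,-.26,.02]]))
E
python3 go.py .511 -.2595 .006 1.203
```

```text
blue [ 0.5107 -0.2598  0.112   0.059  -0.3666] [[277.87821477 221.11176161]]
shift [-0.0236, -0.022, 0.4519] turn [0.0014, -0.0049, 0.0015] at [ 0.5088 -0.2541  0.0964] yaw 1.2054 q6 -1.76 F [-0.29 -0.31  0.49] t 2.8
```

Call:
{"name": "jog_arm", "arguments": {"rows": [[[0, 0, 0.2], [0, 0, 0]], [[0, 0, 0.4], [0, 0, 0]], [[0, 0, 0.4], [0, 0, 0]], [[0, 0, 0.4], [0, 0, 0]], [[0, 0, 0.4], [0, 0, 0]]]}}

```text
t: 3.3
tool_pos: [0.5133, -0.2569, 0.0242]
orientation: [0.567, 3.085, -0.002]
force: [0.9, -0.5, 0.3]
opening: 0.0932
gripper_force: 0.0
```

```bash
python3 go.py .511 -.2595 .006 1.203
```

```text
shift [0.0064, -0.0162, 0.0908] turn [-0.0004, 0.0029, 0.0026] at [ 0.5133 -0.2569  0.0242] yaw 1.2072 q6 -1.76 F [ 0.86 -0.49  0.26] t 3.3
```

Call:
{"name": "jog_arm", "arguments": {"rows": [[[0.005, -0.015, 0.05], [0, 0, 0]], [[0.005, -0.015, 0.09], [0, 0, 0]], [[0.005, -0.015, 0.09], [0, 0, 0]], [[0.005, -0.015, 0.09], [0, 0, 0]]]}}

```text
t: 3.7
tool_pos: [0.5084, -0.259, 0.0023]
orientation: [-0.57, -3.089, -0.001]
force: [0.2, 0.1, -0.6]
opening: 0.0928
gripper_force: 0.0
```

```bash
python3 go.py .511 -.2595 .006 1.203; python3 -c "
from plant import imaging
imaging.read_camera('wrist')"; python3 go.py .511 -.2595 .006 1.203
```

```text
shift [-0.0132, 0.0022, -0.0185] turn [0.0001, -0.0006, 0.0017] at [ 0.5084 -0.259   0.0023] yaw 1.2057 q6 -1.77 F [ 0.25  0.11 -0.62] t 3.7
shift [-0.0117, 0.0024, -0.017] turn [0.0, -0.0002, 0.0017] at [ 0.5086 -0.2591  0.0026] yaw 1.2057 q6 -1.77 F [ 0.1  -0.41  1.11] t 3.75
```

Call:
{"name": "jog_arm", "arguments": {"rows": [[[-0.01, 0, -0.015], [0, 0, 0]], [[-0.01, 0, -0.015], [0, 0, 0]], [[-0.01, 0, -0.015], [0, 0, 0]]]}}

```text
t: 4.05
tool_pos: [0.511, -0.26, 0.0061]
orientation: [0.57, 3.089, -0.0]
force: [-0.4, -0.2, 0.5]
opening: 0.093
gripper_force: 0.0
```

Call:
{"name": "jog_arm", "arguments": {"rows": [[[0, 0, 0], [0, 0, 0]], [[0, 0, 0], [0, 0, 0]], [[0, 0, 0], [0, 0, 0]], [[0, 0, 0], [0, 0, 0]], [[0, 0, 0], [0, 0, 0]]], "hand": 1, "squeeze": 20}}

```text
t: 4.55
tool_pos: [0.5106, -0.2598, 0.0056]
orientation: [-0.57, -3.089, -0.0]
force: [0.6, -1.0, -0.1]
opening: 0.0574
gripper_force: 19.9
```

```bash
python3 go.py .511 -.2595 .086 1.203
```

```text
shift [-0.0013, 0.0019, -0.4019] turn [-0.0, -0.0, 0.0019] at [ 0.5106 -0.2598  0.0056] yaw 1.206 q6 -1.77 F [ 0.6  -1.03 -0.07] t 4.55
```

Call:
{"name": "jog_arm", "arguments": {"rows": [[[0, 0, -0.15], [0, 0, 0]], [[0, 0, -0.4], [0, 0, 0]], [[0, 0, -0.4], [0, 0, 0]], [[0, 0, -0.4], [0, 0, 0]], [[0, 0, -0.4], [0, 0, 0]]]}}

```text
t: 5.05
tool_pos: [0.5096, -0.2591, 0.0841]
orientation: [-0.569, -3.087, -0.001]
force: [0.6, -0.5, -2.5]
opening: 0.0576
gripper_force: 20.0
```

```bash
python3 go.py .496 .0162 .09 1.243
```

```text
shift [0.5548, 1.2618, -0.0276] turn [0.0003, -0.0015, -0.0235] at [ 0.5096 -0.2591  0.0841] yaw 1.2061 q6 -1.77 F [ 0.57 -0.51 -2.48] t 5.05
```

Call:
{"name": "jog_arm", "arguments": {"rows": [[[0.14, 0.3, -0.02], [0, 0, -0.01]], [[0.28, 0.6, -0.02], [0, 0, -0.02]], [[0.4, 0.9, -0.02], [0, 0, -0.02]], [[0.44, 1, -0.02], [0, 0, -0.02]], [[0.44, 1, -0.02], [0, 0, -0.02]]]}}

```text
t: 5.55
tool_pos: [0.4973, -0.0373, 0.0872]
orientation: [-0.517, -3.094, -0.002]
force: [0.2, -0.1, -1.4]
opening: 0.0575
gripper_force: 20.0
```

```bash
python3 go.py .496 .0162 .09 1.243
```

```text
shift [0.0934, 0.251, -0.0135] turn [0.0003, -0.0031, -0.002] at [ 0.4973 -0.0373  0.0872] yaw 1.2399 q6 -1.42 F [ 0.23 -0.12 -1.37] t 5.55
```

Call:
{"name": "jog_arm", "arguments": {"rows": [[[0.09, 0.25, 0], [0, 0, -0.002]], [[0.09, 0.25, 0], [0, 0, -0.002]], [[0.09, 0.25, 0], [0, 0, -0.002]], [[0.09, 0.25, 0.15], [0, 0, -0.002]], [[0.09, 0.25, 0.15], [0, 0, -0.002]]]}}

```text
t: 6.05
tool_pos: [0.4955, 0.0108, 0.0553]
orientation: [-0.516, -3.091, 0.002]
force: [-0.9, 0.2, -2.2]
opening: 0.058
gripper_force: 20.0
```

```bash
python3 - <<'E'
from meas import *
from plant import imaging
c=imaging.read_camera("wrist");cv2.imwrite("pics/w4.png",c["frame"][:,:,::-1])
print("blue",blue(c,.496,.016,.07,r=140))
E
python3 go.py .496 .0162 .027 1.243
```

```text
blue [ 0.4828  0.0149  0.0864  0.0587 -0.3296]
shift [0.0096, 0.0258, 0.1496] turn [-0.0012, -0.0039, -0.0024] at [0.4963 0.0107 0.0569] yaw 1.2393 q6 -1.32 F [-0.35  0.96 -1.77] t 6.1
```

Call:
{"name": "jog_arm", "arguments": {"rows": [[[0, 0.01, 0.1], [0, 0, -0.002]], [[0, 0.01, 0.1], [0, 0, -0.002]], [[0, 0.01, 0.1], [0, 0, -0.002]], [[0, 0.01, 0.1], [0, 0, -0.002]]]}}

```text
t: 6.5
tool_pos: [0.5004, 0.013, 0.0408]
orientation: [0.512, 3.098, 0.0]
force: [-0.1, -0.0, -2.1]
opening: 0.0577
gripper_force: 20.0
```

```bash
python3 go.py .496 .0162 .026 1.243
```

```text
shift [0.0261, 0.008, 0.074] turn [0.0001, 0.0007, 0.0001] at [0.5004 0.013  0.0408] yaw 1.2431 q6 -1.32 F [-0.09 -0.05 -2.13] t 6.5
```

Call:
{"name": "jog_arm", "arguments": {"rows": [[[0.025, 0.01, 0.04], [0, 0, 0]], [[0.025, 0.01, 0.04], [0, 0, 0]], [[0.025, 0.01, 0.04], [0, 0, 0]], [[0.025, 0.01, 0.04], [0, 0, 0]], [[0.025, 0.01, 0.04], [0, 0, 0]]]}}

```text
t: 7.0
tool_pos: [0.4959, 0.017, 0.0318]
orientation: [0.511, 3.099, 0.0]
force: [-0.2, -0.2, -1.3]
opening: 0.0579
gripper_force: 20.0
```

```bash
python3 go.py .496 .0162 .026 1.243
```

```text
shift [-0.0019, -0.0036, 0.0292] turn [0.0, 0.0002, 0.0005] at [0.4959 0.017  0.0318] yaw 1.2438 q6 -1.31 F [-0.23 -0.15 -1.28] t 7.0
```

Call:
{"name": "jog_arm", "arguments": {"rows": [[[0, -0.003, 0.015], [0, 0, 0]], [[0, -0.003, 0.028], [0, 0, 0]], [[0, -0.003, 0.028], [0, 0, 0]], [[0, -0.003, 0.028], [0, 0, 0]]]}}

```text
t: 7.4
tool_pos: [0.4953, 0.0164, 0.0258]
orientation: [-0.511, -3.099, 0.0]
force: [-0.2, 0.0, -2.8]
opening: 0.0583
gripper_force: 20.0
```

```bash
python3 go.py .496 .0162 .026 1.243
```

```text
shift [-0.0036, 0.0001, -0.0008] turn [-0.0001, -0.0003, 0.0004] at [0.4953 0.0164 0.0258] yaw 1.2437 q6 -1.31 F [-0.18  0.02 -2.79] t 7.4
```

Call:
{"name": "jog_arm", "arguments": {"rows": [[[-0.003, 0, 0.006], [0, 0, 0]], [[-0.003, 0, 0.006], [0, 0, 0]], [[-0.003, 0, 0.006], [0, 0, 0]]]}}

```text
t: 7.7
tool_pos: [0.4957, 0.0164, 0.0256]
orientation: [-0.511, -3.099, 0.0]
force: [-7.5, -0.0, 9.5]
opening: 0.0581
gripper_force: 20.0
```

Call:
{"name": "jog_arm", "arguments": {"rows": [[[0, 0, 0], [0, 0, 0]], [[0, 0, 0], [0, 0, 0]], [[0, 0, 0], [0, 0, 0]], [[0, 0, 0], [0, 0, 0]]], "hand": -1}}

```text
t: 8.1
tool_pos: [0.4961, 0.0162, 0.0248]
orientation: [0.511, 3.1, 0.0]
force: [-0.0, 1.1, 0.0]
opening: 0.0851
gripper_force: 0.0
```

Call:
{"name": "jog_arm", "arguments": {"rows": [[[0, 0, -0.1], [0, 0, 0]], [[0, 0, -0.3], [0, 0, 0]], [[0, 0, -0.6], [0, 0, 0]], [[0, 0, -0.8], [0, 0, 0]], [[0, 0, -0.8], [0, 0, 0]]]}}

```text
t: 8.6
tool_pos: [0.5007, 0.016, 0.1934]
orientation: [0.509, 3.087, 0.002]
force: [0.7, 0.1, 0.1]
opening: 0.0932
gripper_force: 0.0
```

```bash
python3 - <<'E'
from meas import *
from plant import imaging
c=imaging.read_camera("wrist")
print("blue",blue(c,.496,.016,.04,r=110))
c=imaging.read_camera("scene");np.savez("pics/s1.npz",**c)
E
python3 go.py .4995 .2705 .18 1.485
```

```text
blue [ 0.4947  0.0165  0.109   0.0576 -0.3312]
shift [0.3983, 1.2078, 0.0325] turn [0.0003, 0.0025, -0.1536] at [0.4973 0.0161 0.1866] yaw 1.2438 q6 -1.31 F [-0.8   0.45 -0.77] t 8.7
```

Blue sits within about 1.5 mm and 0.005 rad of the plate. Next is the white cassette.

Call:
{"name": "jog_arm", "arguments": {"rows": [[[0.3, 1, 0], [0, 0, -0.15]], [[0.3, 1, 0], [0, 0, -0.15]], [[0.3, 1, 0], [0, 0, -0.15]], [[0.3, 1, 0], [0, 0, -0.15]], [[0.3, 1, 0], [0, 0, -0.15]]]}}

```text
t: 9.2
tool_pos: [0.5015, 0.2292, 0.1821]
orientation: [-0.137, -3.135, -0.0]
force: [0.0, -0.2, -0.1]
opening: 0.093
gripper_force: 0.0
```

```bash
python3 go.py .4995 .2708 .1 1.485
```

```text
shift [0.0266, 0.2062, 0.4107] turn [0.0, -0.0024, -0.001] at [0.5015 0.2292 0.1821] yaw 1.4834 q6 -1.15 F [ 0.   -0.18 -0.1 ] t 9.2
```

Call:
{"name": "jog_arm", "arguments": {"rows": [[[0.03, 0.2, 0.2], [0, 0, 0]], [[0.03, 0.2, 0.4], [0, 0, 0]], [[0.03, 0.2, 0.4], [0, 0, 0]], [[0.03, 0.2, 0.4], [0, 0, 0]], [[0.03, 0.2, 0.4], [0, 0, 0]]]}}

```text
t: 9.7
tool_pos: [0.5023, 0.2648, 0.1066]
orientation: [0.145, 3.137, 0.001]
force: [0.5, 0.0, 0.5]
opening: 0.0932
gripper_force: 0.0
```

```bash
python3 - <<'E'
from meas import *
from plant import imaging
c=imaging.read_camera("wrist")
print("white",white(c,.5,.27,r=120),"dot",dot(c,.522,.27))
E
python3 go.py .4995 .2708 .006 1.485
```

```text
white [ 0.4997  0.2716  0.1135  0.0589 -0.0848] dot [0.5223 0.2699 0.0125 0.0122 0.6656]
shift [0.0205, 0.0269, 0.5061] turn [0.0008, 0.0019, -0.0043] at [0.5028 0.265  0.1072] yaw 1.4782 q6 -1.08 F [0.58 0.58 0.35] t 9.75
```

Call:
{"name": "jog_arm", "arguments": {"rows": [[[0.015, 0.03, 0.2], [0, 0, -0.004]], [[0.015, 0.03, 0.42], [0, 0, -0.004]], [[0.015, 0.03, 0.42], [0, 0, -0.004]], [[0.015, 0.03, 0.42], [0, 0, -0.004]], [[0.015, 0.03, 0.42], [0, 0, -0.004]]]}}

```text
t: 10.25
tool_pos: [0.5012, 0.2722, 0.0244]
orientation: [0.134, 3.134, 0.003]
force: [0.5, -0.1, 1.1]
opening: 0.0933
gripper_force: 0.0
```

```bash
python3 go.py .4997 .2714 .006 1.486
```

```text
shift [0.0076, -0.0049, 0.092] turn [0.0015, 0.0027, -0.0006] at [0.5012 0.2722 0.0244] yaw 1.4851 q6 -1.08 F [ 0.45 -0.15  1.08] t 10.25
```

Call:
{"name": "jog_arm", "arguments": {"rows": [[[0, -0.004, 0.04], [0, 0, 0]], [[0, -0.004, 0.08], [0, 0, 0]], [[0, -0.004, 0.08], [0, 0, 0]], [[0, -0.004, 0.08], [0, 0, 0]], [[0, -0.004, 0.08], [0, 0, 0]]]}}

```text
t: 10.75
tool_pos: [0.4987, 0.2708, 0.0049]
orientation: [0.134, 3.139, -0.0]
force: [-0.7, 0.2, -0.5]
opening: 0.0927
gripper_force: 0.0
```

```bash
python3 go.py .4997 .2714 .006 1.486
```

```text
shift [-0.0047, 0.0036, -0.0053] turn [-0.0, 0.0, -0.0002] at [0.4987 0.2708 0.0049] yaw 1.4857 q6 -1.08 F [-0.75  0.22 -0.46] t 10.75
```

Call:
{"name": "jog_arm", "arguments": {"rows": [[[-0.005, 0.003, -0.005], [0, 0, 0]], [[-0.005, 0.003, -0.005], [0, 0, 0]], [[-0.005, 0.003, -0.005], [0, 0, 0]]]}}

```text
t: 11.05
tool_pos: [0.4999, 0.2714, 0.006]
orientation: [0.134, 3.138, 0.0]
force: [0.2, -0.3, 0.3]
opening: 0.0931
gripper_force: 0.0
```

Call:
{"name": "jog_arm", "arguments": {"rows": [[[0, 0, 0], [0, 0, 0]], [[0, 0, 0], [0, 0, 0]], [[0, 0, 0], [0, 0, 0]], [[0, 0, 0], [0, 0, 0]], [[0, 0, 0], [0, 0, 0]]], "hand": 1}}

```text
t: 11.55
tool_pos: [0.4997, 0.2713, 0.0058]
orientation: [-0.134, -3.139, -0.0]
force: [-0.3, -0.2, -0.8]
opening: 0.0576
gripper_force: 19.8
```

Call:
{"name": "jog_arm", "arguments": {"rows": [[[0, 0, -0.15], [0, 0, 0]], [[0, 0, -0.4], [0, 0, 0]], [[0, 0, -0.5], [0, 0, 0]], [[0, 0, -0.5], [0, 0, 0]], [[0, 0, -0.5], [0, 0, 0]]]}}

```text
t: 12.05
tool_pos: [0.4995, 0.2711, 0.1052]
orientation: [-0.134, -3.139, 0.0]
force: [-0.5, 0.3, -1.8]
opening: 0.0578
gripper_force: 20.0
```

```bash
python3 go.py .4955 .0165 .1 1.241
```

```text
shift [-0.0886, -1.2702, 0.0261] turn [-0.0001, -0.0001, 0.1557] at [0.4995 0.2711 0.1052] yaw 1.4856 q6 -1.08 F [-0.53  0.29 -1.81] t 12.05
```

Call:
{"name": "jog_arm", "arguments": {"rows": [[[-0.03, -0.25, 0], [0, 0, 0.04]], [[-0.05, -0.5, 0], [0, 0, 0.08]], [[-0.07, -0.75, 0], [0, 0, 0.12]], [[-0.08, -1, 0], [0, 0, 0.156]], [[-0.08, -1, 0], [0, 0, 0.156]]]}}

```text
t: 12.55
tool_pos: [0.4965, 0.0652, 0.1028]
orientation: [-0.527, -3.093, 0.005]
force: [0.5, 0.5, -1.3]
opening: 0.0582
gripper_force: 20.0
```

```bash
python3 go.py .4955 .0164 .1 1.241
```

```text
shift [-0.0763, -0.232, 0.0148] turn [-0.0024, -0.0025, -0.0048] at [0.4965 0.0652 0.1028] yaw 1.2334 q6 -1.2 F [ 0.49  0.5  -1.33] t 12.55
```

Call:
{"name": "jog_arm", "arguments": {"rows": [[[-0.05, -0.15, 0], [0, 0, 0]], [[-0.075, -0.23, 0], [0, 0, 0]], [[-0.075, -0.23, 0], [0, 0, 0]], [[-0.075, -0.23, 0.1], [0, 0, 0]], [[-0.075, -0.23, 0.1], [0, 0, 0]]]}}

```text
t: 13.05
tool_pos: [0.4949, 0.0233, 0.0819]
orientation: [-0.515, -3.092, 0.0]
force: [-1.2, -0.2, -2.6]
opening: 0.058
gripper_force: 20.0
```

Call:
{"name": "jog_arm", "arguments": {"rows": [[[0, 0, 0.05], [0, 0, 0]], [[0, 0, 0.05], [0, 0, 0]], [[0, 0, 0.05], [0, 0, 0]], [[0, 0, 0.05], [0, 0, 0]]]}}

```text
t: 13.45
tool_pos: [0.4983, 0.0225, 0.0763]
orientation: [0.516, 3.098, 0.0]
force: [0.4, -0.2, -1.4]
opening: 0.058
gripper_force: 20.0
```

```bash
python3 go.py .4955 .0164 .055 1.241
```

```text
shift [0.0034, -0.0332, 0.1067] turn [0.0001, 0.0004, -0.0] at [0.4983 0.0225 0.0763] yaw 1.2409 q6 -1.3 F [ 0.37 -0.17 -1.37] t 13.45
```

Call:
{"name": "jog_arm", "arguments": {"rows": [[[0.003, -0.033, 0.05], [0, 0, 0]], [[0.003, -0.033, 0.1], [0, 0, 0]], [[0.003, -0.033, 0.1], [0, 0, 0]], [[0.003, -0.033, 0.1], [0, 0, 0]], [[0.003, -0.033, 0.1], [0, 0, 0]]]}}

```text
t: 13.95
tool_pos: [0.4953, 0.0162, 0.0559]
orientation: [0.517, 3.099, 0.0]
force: [-0.3, -1.3, -1.8]
opening: 0.0578
gripper_force: 20.0
```

```bash
python3 go.py .4955 .0164 .046 1.241
```

```text
shift [-0.0005, 0.0013, 0.0497] turn [0.0001, 0.0001, -0.0003] at [0.4953 0.0162 0.0559] yaw 1.2405 q6 -1.31 F [-0.34 -1.26 -1.84] t 13.95
```

Call:
{"name": "jog_arm", "arguments": {"rows": [[[0, 0, 0.025], [0, 0, 0]], [[0, 0, 0.045], [0, 0, 0]], [[0, 0, 0.051], [0, 0, 0]], [[0, 0, 0.051], [0, 0, 0]], [[0, 0, 0.051], [0, 0, 0]]]}}

```text
t: 14.45
tool_pos: [0.4952, 0.0162, 0.0458]
orientation: [-0.516, -3.099, 0.0]
force: [-1.8, 0.2, 3.3]
opening: 0.0576
gripper_force: 20.0
```

```bash
python3 go.py .4955 .0164 .046 1.241
```

```text
shift [-0.0013, 0.0014, -0.0011] turn [-0.0, -0.0001, -0.0002] at [0.4952 0.0162 0.0458] yaw 1.2407 q6 -1.31 F [-1.83  0.16  3.28] t 14.45
```

In contact, with force about +5 N above the hanging weight. Release and rise.

Call:
{"name": "jog_arm", "arguments": {"rows": [[[0, 0, 0], [0, 0, 0]], [[0, 0, 0], [0, 0, 0]], [[0, 0, 0], [0, 0, 0]], [[0, 0, 0], [0, 0, 0]], [[0, 0, 0], [0, 0, 0]]], "hand": -1}}

```text
t: 14.95
tool_pos: [0.4952, 0.0162, 0.0456]
orientation: [0.516, 3.099, 0.0]
force: [0.1, -0.6, -0.0]
opening: 0.0912
gripper_force: 0.0
```

Call:
{"name": "jog_arm", "arguments": {"rows": [[[0, 0, -0.1], [0, 0, 0]], [[0, 0, -0.3], [0, 0, 0]], [[0, 0, -0.6], [0, 0, 0]], [[0, 0, -0.85], [0, 0, 0]], [[0, 0, -0.85], [0, 0, 0]]]}}

```text
t: 15.45
tool_pos: [0.4985, 0.016, 0.223]
orientation: [0.514, 3.088, 0.002]
force: [0.9, -1.5, 1.3]
opening: 0.0928
gripper_force: 0.0
```

```bash
python3 - <<'E'
from meas import *
from plant import imaging
imaging.read_camera("wrist");imaging.read_camera("wrist")
c=imaging.read_camera("wrist");np.savez("pics/w5.npz",**c)
print("white",white(c,.4955,.0164,.06,r=110),"dot",dot(c,.517,.01,.06))
c=imaging.read_camera("top");np.savez("pics/t2.npz",**c)
print("top white",white(c,.4955,.0164,.06,r=25),"dot",dot(c,.517,.01,.06,r=15))
E
python3 go.py .56 -.05 .26 1.2
```

```text
white [ 0.487   0.0189  0.1324  0.0775 -0.331 ] dot [0.5168 0.0087 0.0116 0.011  1.2401]
shift [-0.4162, -0.2073, -0.2297] turn [-0.0003, -0.001, 0.0259] at [0.4946 0.0162 0.2142] yaw 1.2406 q6 -1.31 F [ 0.    0.8  -0.71] t 15.65Traceback (most recent call last):
  File "<stdin>", line 7, in <module>
  File "meas.py", line 9, in dot
    def dot(c,x,y,z=.02,r=40): H,S,V=hsv(c); return rect(c,win(c,x,y,z,r)&((H<8)|(H>172))&(S>120)&(V>100),z)
                                                    ~~~~^^^^^^^^^^^^^^^^^^^^^^^^^^^^^^^^^^^^^^^^^^^^^^^^^^^^
  File "h.py", line 18, in rect
    k=max(cs,key=cv2.contourArea)[:,0]; P=plane(c,k,z)[:,:2]
      ~~~^^^^^^^^^^^^^^^^^^^^^^^^
ValueError: max() iterable argument is empty
```

The dot lies at (0.517, 0.009), where it must be if white sits squarely on blue. Next I'll go over the gauge.

Call:
{"name": "jog_arm", "arguments": {"rows": [[[-0.15, -0.07, -0.2], [0, 0, 0]], [[-0.3, -0.15, -0.4], [0, 0, 0]], [[-0.5, -0.2, -0.43], [0, 0, 0]], [[-0.7, -0.2, -0.43], [0, 0, 0]], [[-0.7, -0.2, -0.43], [0, 0, 0]]]}}

```text
t: 16.15
tool_pos: [0.616, -0.0689, 0.2945]
orientation: [-0.518, -3.09, 0.0]
force: [-0.9, 1.4, -2.1]
opening: 0.0931
gripper_force: 0.0
```

```bash
python3 - <<'E'
from meas import *
from plant import imaging
imaging.read_camera("wrist");imaging.read_camera("wrist")
c=imaging.read_camera("wrist");np.savez("pics/w6.npz",**c);cv2.imwrite("pics/w6.png",c["frame"][:,:,::-1])
print(proj(c,[[.66,-.06,.134],[.66,-.06,.06]]))
E
python3 go.py .66 -.06 .2 1.2
```

```text
[[300.93299241 224.24067028]
 [297.89481183 206.28156711]]
shift [-0.2114, 0.1076, 0.4918] turn [-0.0005, -0.0032, 0.0258] at [ 0.6135 -0.0667  0.2986] yaw 1.2405 q6 -1.43 F [-0.31  0.7   0.74] t 16.3
```

View pics/w6.png

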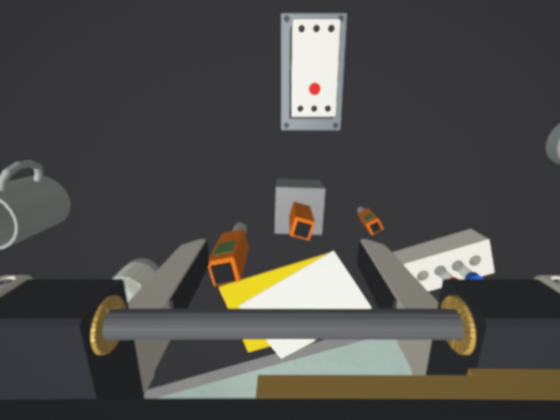

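The wrist view shows the white cassette on the plate, framed by the grey margin, with the dot at (315,88). The gauge's black cap, ringed in orange, is at (303,228), turned slightly relative to the stand at (300,207). The decoys are at (226,270) and (375,225).

```bash
cat > cap.py <<'E'
from meas import *
def cap(c,x=.66,y=-.06,z=.134,r=28):
    "black cap inside the orange ring"
    H,S,V=hsv(c); w=win(c,x,y,z,r); org=w&((H<14)|(H>176))&(S>140)&(V>60)
    n,l,st,ce=cv2.connectedComponentsWithStats(org.astype(np.uint8)); o=(l==1+np.argmax(st[1:,4])).astype(np.uint8)
    cs,hi=cv2.findContours(o,cv2.RETR_CCOMP,cv2.CHAIN_APPROX_NONE)
    holes=[k for k,h in zip(cs,hi[0]) if h[3]>=0]
    m=np.zeros_like(o)
    if holes: cv2.drawContours(m,[max(holes,key=cv2.contourArea)],-1,1,-1)
    return rect(c,m,z), np.argwhere(m).mean(0)[::-1]
E
python3 - <<'E'
from cap import *
for n,r in(("w6",32),("top0",14),("s1",40)):
    c=dict(np.load(f"pics/{n}.npz"))
    try: print(n,cap(c,r=r))
    except Exception as e: print(n,e)
c=dict(np.load("pics/w6.npz"));H,S,V=hsv(c)
print("stand",rect(c,win(c,.6646,-.0607,.06,34)&(S<60)&(V>110),.06))
E
```

```text
w6 (array([ 0.6668, -0.0608,  0.0188,  0.0182, -0.6223]), array([301.96774194, 229.32258065]))
top0 (array([ 0.6668, -0.061 ,  0.0168,  0.0145, -0.7865]), array([301.42424242, 175.09090909]))
s1 max() iterable argument is empty
stand [ 0.6671 -0.0607  0.0709  0.0706 -0.3602]
```

```bash
python3 - <<'E'
from cap import *
t=dict(np.load("pics/top0.npz"));w=dict(np.load("pics/w6.npz"))
for nm,a,b in(("big",(338,170),(223,271)),("mine",(301.4,175.1),(302,229.3)),("small",(270.5,164.5),(377,227))):
    (o1,d1),(o2,d2)=rays(t,[a]),rays(w,[b]);d1,d2=d1[0],d2[0]
    s=np.linalg.lstsq(np.c_[d1,-d2],o2-o1,rcond=None)[0]; print(nm,np.round(o1+s[0]*d1,3),np.round(o2+s[1]*d2,3))
E
python3 go.py .667 -.0608 .2 .949
```

```text
big [ 0.678 -0.166  0.152] [ 0.679 -0.165  0.153]
mine [ 0.668 -0.062  0.13 ] [ 0.668 -0.061  0.13 ]
small [0.705 0.029 0.111] [0.704 0.03  0.111]
shift [-0.2459, 0.1152, 0.4917] turn [-0.0009, -0.0031, 0.1856] at [ 0.6135 -0.0667  0.2986] yaw 1.2405 q6 -1.43 F [-0.31  0.7   0.74] t 16.3
```

Call:
{"name": "jog_arm", "arguments": {"rows": [[[-0.12, 0.05, 0.1], [0, 0, 0.09]], [[-0.24, 0.11, 0.3], [0, 0, 0.18]], [[-0.24, 0.11, 0.45], [0, 0, 0.185]], [[-0.24, 0.11, 0.45], [0, 0, 0.185]], [[-0.24, 0.11, 0.45], [0, 0, 0.185]]]}}

```text
t: 16.8
tool_pos: [0.6661, -0.0612, 0.2122]
orientation: [-0.957, -2.991, 0.0]
force: [0.2, -0.2, 0.5]
opening: 0.0928
gripper_force: 0.0
```

```bash
python3 - <<'E'
from cap import *
from plant import imaging
imaging.read_camera("wrist");imaging.read_camera("wrist");c=imaging.read_camera("wrist");np.savez("pics/w7.npz",**c);cv2.imwrite("pics/w7.png",c["frame"][:,:,::-1])
print(cap(c,.667,-.061,r=50))
E
python3 go.py .667 -.0608 .15 .949
```

```text
(array([ 0.6668, -0.0606,  0.0187,  0.0179, -0.6206]), array([283.03317536, 209.94075829]))
shift [0.0094, 0.0005, 0.3272] turn [0.0014, 0.0029, 0.001] at [ 0.6681 -0.0619  0.2154] yaw 0.9505 q6 -1.12 F [ 0.02  0.15 -0.84] t 16.95
```

Call:
{"name": "jog_arm", "arguments": {"rows": [[[0.004, 0, 0.1], [0, 0, 0]], [[0.004, 0, 0.25], [0, 0, 0]], [[0.004, 0, 0.35], [0, 0, 0]], [[0.004, 0, 0.35], [0, 0, 0]], [[0.004, 0, 0.35], [0, 0, 0]]]}}

```text
t: 17.45
tool_pos: [0.6672, -0.0615, 0.1437]
orientation: [0.959, 2.99, 0.0]
force: [0.7, -0.0, 0.1]
opening: 0.0927
gripper_force: 0.0
```

```bash
python3 go.py .667 -.0608 .092 .949
```

```text
shift [0.0032, 0.0021, 0.2586] turn [0.0006, 0.0012, 0.0007] at [ 0.6672 -0.0615  0.1437] yaw 0.95 q6 -1.12 F [ 0.72 -0.05  0.12] t 17.45
```

Call:
{"name": "jog_arm", "arguments": {"rows": [[[0.003, 0.002, 0.1], [0, 0, 0]], [[0.003, 0.002, 0.2], [0, 0, 0]], [[0.003, 0.002, 0.255], [0, 0, 0]], [[0.003, 0.002, 0.255], [0, 0, 0]], [[0.003, 0.002, 0.255], [0, 0, 0]]]}}

```text
t: 17.95
tool_pos: [0.6671, -0.0608, 0.0923]
orientation: [0.959, 2.99, 0.0]
force: [0.1, -0.6, 1.4]
opening: 0.093
gripper_force: 0.0
```

Call:
{"name": "jog_arm", "arguments": {"rows": [[[0, 0, 0], [0, 0, 0]], [[0, 0, 0], [0, 0, 0]]]}}

```text
t: 18.15
tool_pos: [0.6672, -0.0608, 0.0922]
orientation: [0.959, 2.989, 0.0]
force: [-0.0, -1.4, 0.2]
opening: 0.093
gripper_force: 0.0
```

```bash
python3 go.py .667 -.0608 .09 .949
```

```text
shift [0.0009, -0.0006, 0.0109] turn [0.0006, 0.0012, 0.0006] at [ 0.6672 -0.0608  0.0922] yaw 0.95 q6 -1.12 F [-0.05 -1.43  0.25] t 18.15
```

Call:
{"name": "jog_arm", "arguments": {"rows": [[[0, 0, 0], [0, 0, 0]], [[0, 0, 0], [0, 0, 0]], [[0, 0, 0], [0, 0, 0]], [[0, 0, 0], [0, 0, 0]], [[0, 0, 0], [0, 0, 0]]], "hand": 1, "squeeze": 25}}

```text
t: 18.65
tool_pos: [0.6663, -0.0606, 0.0906]
orientation: [-0.959, -2.991, 0.0]
force: [-0.1, -0.4, -0.2]
opening: 0.0576
gripper_force: 0.0
```

Call:
{"name": "jog_arm", "arguments": {"rows": [[[0, 0, 0], [0, 0, 0]], [[0, 0, 0], [0, 0, 0]], [[0, 0, 0], [0, 0, 0]], [[0, 0, 0], [0, 0, 0]]]}}

```text
t: 19.05
tool_pos: [0.6663, -0.0606, 0.0906]
orientation: [0.96, 2.991, 0.0]
force: [-2.9, -0.9, -1.6]
opening: 0.0258
gripper_force: 24.3
```

```bash
python3 go.py .667 -.0608 .19 .949
```

```text
shift [-0.0032, 0.0012, -0.4968] turn [0.0, 0.0, 0.0007] at [ 0.6663 -0.0606  0.0906] yaw 0.95 q6 -1.12 F [-2.86 -0.92 -1.63] t 19.05
```

Call:
{"name": "jog_arm", "arguments": {"rows": [[[0, 0, -0.08], [0, 0, 0]], [[0, 0, -0.2], [0, 0, 0]], [[0, 0, -0.35], [0, 0, 0]], [[0, 0, -0.5], [0, 0, 0]], [[0, 0, -0.5], [0, 0, 0]]]}}

```text
t: 19.55
tool_pos: [0.6693, -0.0612, 0.1981]
orientation: [0.957, 2.982, 0.002]
force: [0.7, -0.3, -0.3]
opening: 0.0257
gripper_force: 25.0
```

Call:
{"name": "jog_arm", "arguments": {"rows": [[[0, 0, 0], [0, 0, 0]], [[0, 0, 0], [0, 0, 0]]]}}

```text
t: 19.75
tool_pos: [0.6654, -0.0606, 0.1892]
orientation: [-0.959, -2.989, 0.001]
force: [-0.3, -0.5, -1.9]
opening: 0.0261
gripper_force: 25.0
```

```bash
python3 - <<'E'
from cap import *
from plant import imaging,robot
c=imaging.read_camera("wrist");z=robot.read_state()["tool_pos"][2]+.114-.0706
print(z,cap(c,.667,-.061,z,r=60))
c=imaging.read_camera("scene");np.savez("pics/s2.npz",**c)
u,v=proj(c,[[.66,-.06,.15]])[0].astype(int)
A=cv2.resize(c["frame"][max(v-75,0):v+115,u-60:u+160],None,fx=3,fy=3,interpolation=cv2.INTER_CUBIC);cv2.imwrite("pics/s2.png",A[:,:,::-1]);print(u,v)
E
python3 go.py .517 .0088 .19 .949
```

```text
0.23203024933982191 (array([ 0.6527, -0.048 ,  0.0008,  0.0007,  0.1176]), array([289., 260.]))
234 193
shift [0.8041, -0.1491, -0.0047] turn [-0.001, -0.002, 0.0006] at [ 0.6652 -0.0605  0.1885] yaw 0.95 q6 -1.12 F [ 0.75  0.32 -2.02] t 19.85
```

View pics/s2.png

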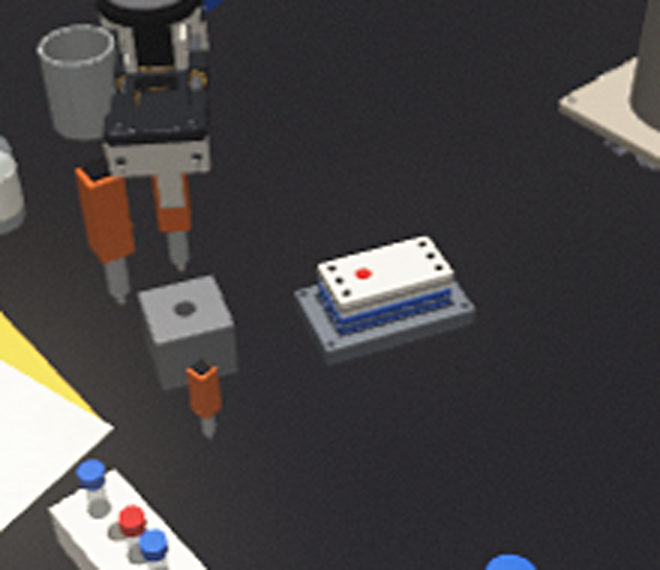

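The scene crop shows the gauge hanging upright in the fingers, tip at (181,267), its hole in the stand empty at (185,308), and white squarely on blue with the dot at (364,273). I'll move over the dot at (0.5165, 0.009).

Call:
{"name": "jog_arm", "arguments": {"rows": [[[0.18, -0.03, 0], [0, 0, 0]], [[0.36, -0.06, 0], [0, 0, 0]], [[0.54, -0.1, 0], [0, 0, 0]], [[0.72, -0.14, 0], [0, 0, 0]], [[0.8, -0.15, 0], [0, 0, 0]]]}}

```text
t: 20.35
tool_pos: [0.5154, 0.0091, 0.189]
orientation: [-0.958, -2.988, 0.001]
force: [0.9, -0.1, -1.3]
opening: 0.0262
gripper_force: 25.0
```

Call:
{"name": "jog_arm", "arguments": {"rows": [[[0, 0, 0], [0, 0, 0]], [[0, 0, 0], [0, 0, 0]], [[0, 0, 0], [0, 0, 0]], [[0, 0, 0], [0, 0, 0]]]}}

```text
t: 20.75
tool_pos: [0.5193, 0.0076, 0.1904]
orientation: [-0.96, -2.991, 0.0]
force: [0.1, 1.3, -1.1]
opening: 0.0261
gripper_force: 25.0
```

```bash
python3 go.py .5165 .009 .15 .949
```

```text
shift [0.0156, -0.0023, 0.2018] turn [-0.0002, -0.0002, 0.0003] at [0.5193 0.0076 0.1904] yaw 0.9495 q6 -1.03 F [ 0.06  1.34 -1.1 ] t 20.75
```

Call:
{"name": "jog_arm", "arguments": {"rows": [[[0.015, -0.002, 0.06], [0, 0, 0]], [[0.015, -0.002, 0.12], [0, 0, 0]], [[0.015, -0.002, 0.18], [0, 0, 0]], [[0.015, -0.002, 0.2], [0, 0, 0]], [[0.015, -0.002, 0.2], [0, 0, 0]]]}}

```text
t: 21.25
tool_pos: [0.5151, 0.0095, 0.149]
orientation: [-0.959, -2.989, 0.001]
force: [-0.0, -0.3, -1.2]
opening: 0.0263
gripper_force: 25.0
```

Call:
{"name": "jog_arm", "arguments": {"rows": [[[0, 0, 0], [0, 0, 0]], [[0, 0, 0], [0, 0, 0]], [[0, 0, 0], [0, 0, 0]]]}}

```text
t: 21.55
tool_pos: [0.5165, 0.0094, 0.1513]
orientation: [0.959, 2.99, 0.0]
force: [0.0, 0.6, -1.4]
opening: 0.026
gripper_force: 25.0
```

```bash
python3 go.py .5165 .009 .1386 .949; python3 - <<'E'
from cap import *
from plant import imaging
c=imaging.read_camera("scene");np.savez("pics/s3.npz",**c)
u,v=proj(c,[[.5165,.009,.09]])[0].astype(int)
A=cv2.resize(c["frame"][v-50:v+50,u-60:u+60],None,fx=5,fy=5,interpolation=cv2.INTER_CUBIC);cv2.imwrite("pics/s3.png",A[:,:,::-1])
print(u,v,"dot",dot(c,.5165,.009,.06,r=12), "expected tip px",proj(c,[[.5165,.009,.066],[.5165,.009,.06]]))
E
```

```text
shift [-0.0012, -0.0018, 0.0636] turn [0.0004, 0.0007, 0.0007] at [0.5165 0.0094 0.1513] yaw 0.9501 q6 -1.03 F [ 0.01  0.62 -1.44] t 21.55
294 200 dot [0.5164 0.0077 0.0118 0.0115 1.433 ] expected tip px [[294.75687766 207.57721488]
 [294.72656502 209.20296526]]
```

View pics/s3.png

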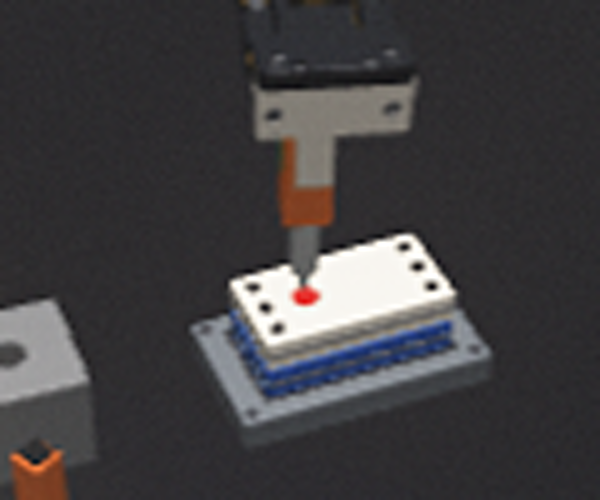

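The tip at (305,285) in the crop stands right above the dot at (305,297), and the gauge is upright. I'll press down in small steps.

Call:
{"name": "jog_arm", "arguments": {"rows": [[[0, -0.002, 0.01], [0, 0, 0]], [[0, -0.002, 0.02], [0, 0, 0]], [[0, -0.002, 0.03], [0, 0, 0]], [[0, -0.002, 0.04], [0, 0, 0]], [[0, -0.002, 0.045], [0, 0, 0]]]}}

```text
t: 22.1
tool_pos: [0.5158, 0.0091, 0.1415]
orientation: [0.959, 2.991, -0.0]
force: [-1.5, 0.5, -0.3]
opening: 0.0257
gripper_force: 25.0
```

Call:
{"name": "jog_arm", "arguments": {"rows": [[[0, 0, 0], [0, 0, 0]], [[0, 0, 0], [0, 0, 0]], [[0, 0, 0], [0, 0, 0]]]}}

```text
t: 22.4
tool_pos: [0.5158, 0.0091, 0.1418]
orientation: [0.96, 2.991, 0.0]
force: [-0.1, -0.4, -0.0]
opening: 0.0258
gripper_force: 25.0
```

```bash
python3 - <<'E'
from plant import robot,imaging
import numpy as np
F=[]
for i in range(6):
    imaging.read_camera("wrist");F.append(np.array(robot.read_state()["force"]))
print(np.mean(F,0),np.std(F,0))
E
python3 go.py .5165 .0085 .1386 .949
```

```text
[-0.67141691 -0.47502843  0.09758935] [0.42689289 0.46379091 0.40121465]
shift [-0.0045, -0.0005, 0.0154] turn [0.0, 0.0, 0.0006] at [0.5158 0.0091 0.1417] yaw 0.95 q6 -1.03 F [-0.62 -1.17 -0.22] t 22.7
```

Call:
{"name": "jog_arm", "arguments": {"rows": [[[0, 0, 0.008], [0, 0, 0]], [[0, 0, 0.016], [0, 0, 0]], [[0, 0, 0.016], [0, 0, 0]], [[0, 0, 0.016], [0, 0, 0]], [[0, 0, 0.016], [0, 0, 0]]]}}

```text
t: 23.2
tool_pos: [0.5159, 0.0091, 0.1385]
orientation: [0.959, 2.991, 0.0]
force: [-0.4, -0.2, 0.9]
opening: 0.0258
gripper_force: 25.0
```

```bash
python3 - <<'E'
from plant import robot,imaging
import numpy as np,cv2
from meas import *
F=[]
for i in range(12):
    c=imaging.read_camera("scene");F.append(np.array(robot.read_state()["force"]))
print(np.mean(F,0),np.std(F,0))
u,v=proj(c,[[.5165,.009,.07]])[0].astype(int)
A=cv2.resize(c["frame"][v-35:v+35,u-42:u+42],None,fx=8,fy=8,interpolation=cv2.INTER_CUBIC);cv2.imwrite("pics/s4.png",A[:,:,::-1])
E
python3 go.py .5165 .0085 .1386 .949
```

```text
[-0.37377059 -0.10619732  1.43575978] [0.44326209 0.46854575 0.52338139]
shift [-0.0045, -0.0004, -0.0008] turn [-0.0, 0.0, 0.0006] at [0.5158 0.0091 0.1384] yaw 0.95 q6 -1.03 F [-0.35  0.26  1.13] t 23.8
```

View pics/s4.png

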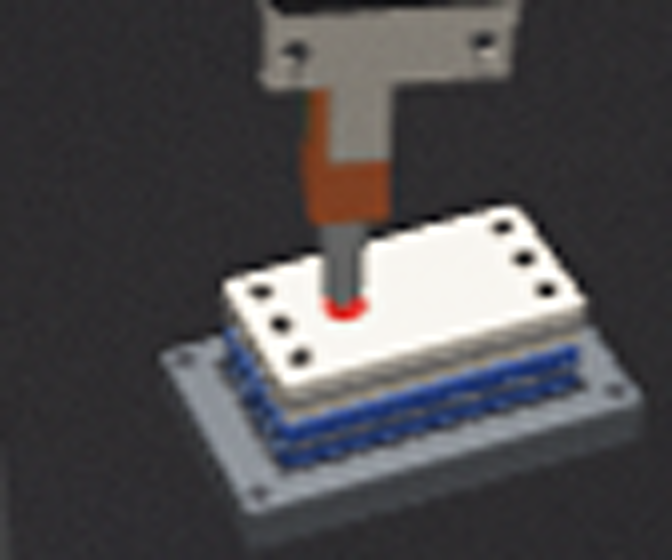

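The tip is on the dot at (345,308). The stack is flat and the gauge upright. Force and height agree on about 5 to 6 mm of stylus travel and 3 N, so I'm handing in.

```bash
python3 -c "
from plant import robot
print(robot.close_job())"
```

```text
the job is handed in; nothing more can be done
None
```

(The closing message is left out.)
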